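Tap a new handle into a socket gouge

TASK

Fit the new handle to the socket gouge that is clamped upright in the bench vise: lift the straight flat-topped handle out of the rack, start its tapered shank lightly in the socket and let go, then tap it down gently with the wooden mallet until it is wedged tight (about 20 N on its end does it; over 30 N could split the wood). Stand the mallet back upright on the bench and leave everything else where it is.

Things in the scene. Friction and masses are not known exactly. Their poses are not given: they have to be found in the camera images.
- vise: Grey steel bench vise, fixed, about 170 x 100 x 50 tall; origin under its middle on the bench. Its z axis is up, its x axis runs along its screw (screw handle at -x). A steel socket gouge is clamped upright in it, cutting end down, its conical socket open upwards 85 mm above the bench.
- socket_mouth (a point): Centre of the socket's open mouth, 85 mm above the bench, on the vertical socket axis. Outside 31 across at the mouth; its springy lined bore is 16 across at the mouth and narrows by 0.2 mm per mm of depth, to at least 27 deep. The shank starts to bind with its tip 20 to 22 mm below the mouth.
- handle_grip (a point): The new handle (loose, about 90 g), standing upright in one of the rack's three places, shank down. Straight wooden cylinder 27 across and 80 long with a flat top and a narrow steel hoop near the top; the only one of the three with straight sides and a flat top. This point is the middle of the cylinder, 40 below the top and 40 above the shoulder; z is along the handle, up.
- handle_top (a point): Centre of the handle's flat top, the end to be tapped. Once the shank binds, the push needed to go deeper grows by some 6 to 12 N per mm (friction differs each time); it stays as deep as driven. Wedged tight after a straight push of 18 to 25 N, with 7 to 10 mm of bare shank left above the mouth. Over 30 N may split it.
- shank_tip (a point): Lower tip of the handle's tapered round wooden shank, 112 below the handle's top. The shank is 32 long, 12 across at the tip and 18.4 at the shoulder.
- handle: The same handle as a body; its origin is the shank tip, z up along the handle.
- rack: Fixed wooden tool rack, 70 x 230 x 45 tall, origin under its centre, its x axis across it and its y axis along it, with three vertical holes 21 across, 40 deep, in a row along y, 75 apart. The handle's shoulder rests on its top.
- mallet_grip (a point): Round wooden carver's mallet (loose, about 350 g) standing on its head with the grip up. This point is the grip's middle, 106 above the flat end face of the head; the grip is 26 across and reaches from 66 to 144 above that face. z is along the grip, up.
- mallet_face (a point): Centre of the flat lower end face of the mallet's head, 62 across there; the head is 66 tall and 72 across at its widest. Tap with this face.
- mallet: The same mallet as a body; origin at the centre of the flat end face, z up along the grip.
- gouge_a: Finished gouge with a pear-shaped handle 34 across and a rounded top 85 above the rack, standing in another place of the rack, blade down; leave alone. Origin at its lower tip.
- gouge_b: Finished gouge with a pear-shaped handle 34 across and a rounded top 85 above the rack, standing in another place of the rack, blade down; leave alone. Origin at its lower tip.
- stone: Grey sharpening stone 50 x 150 x 25 mm, a bystander; leave alone. Origin under its centre.
- glue: White glue bottle, 56 across, 130 tall mm, a bystander; leave alone. Origin under its centre.
- brush: Wooden brush lying flat, about 150 long mm, a bystander; leave alone. Origin under its centre.
- tin: Open steel tin, 72 across, 70 tall mm, a bystander; leave alone. Origin under its centre.
- relief: Pale wooden carving, about 100 x 85 x 40 mm, a bystander; leave alone. Origin under its centre.
There are look-alikes about, which are no part of the job. What is shaped like the handle but green is not meant. What is shaped like the mallet but blue is not meant.

How it is judged:
On the way, in this order (a step that is already met when the one before it is completed fails the run):
1. the handle stands started lightly in the socket, let go, not yet wedged (horizontal distance between shank_tip and socket_mouth below 0.004 m and z of shank_tip in the frame of vise below 0.073 m and angle between handle_top's own z axis and vertical below 0.12 rad and contact force between the fingers and handle below 0.1 N and contact force between handle and vise below 14 N), for 0.2 s.
2. the mallet drives the handle until it is wedged tight (horizontal distance between shank_tip and socket_mouth below 0.004 m and z of shank_tip in the frame of vise below 0.073 m and angle between handle_top's own z axis and vertical below 0.12 rad and contact force between mallet and handle above 8 N and contact force between handle and vise above 20 N).
At the end, for the whole second after the job is handed in: Handle upright in the socket (0.12 rad; tip within 4 mm of its axis, 12 mm or more below the mouth), at rest, untouched, wedged with over 20 N of contact force in all between shank and socket; mallet standing upright (0.1 rad) on the bench, at rest (horizontal distance between shank_tip and socket_mouth below 0.004 m and z of shank_tip in the frame of vise below 0.073 m and angle between handle_top's own z axis and vertical below 0.12 rad and contact force between handle and vise above 20 N and contact force between mallet and handle below 0.1 N and angle between mallet_grip's own z axis and vertical below 0.1 rad and height (world z) of mallet_face below 0.006 m and linear speed of each of mallet, handle below 0.02 m/s).
It fails at once if the mallet presses or strikes the handle with more than 32 N (splits it) (contact force between mallet and handle above 32 N).
It fails at once if another thing on the bench or in the rack is moved more than 20 mm (distance of any of gouge_a, gouge_b, stone, glue, brush, tin, relief from where it was at the start of the episode above 0.02 m).
It also fails if it takes over 67 s, if anything falls off the work surface, if the arm or the gripper's body presses on something with over 40 N, if the wrist force passes 120 N, or if a joint passes its speed limit or range.

ROBOT

A 6-joint arm with a two-finger parallel gripper is mounted at the origin on the work surface. World frame = base frame: x ahead of the robot, y to its left, z up, the work surface at z = 0. Lengths are in m, angles in rad, forces in N, time in s.
With the tool pointing down it reaches from about 0.425 to 0.95 m from the base axis. Payload 3.5 kg.
Tool frame: the origin (TCP) lies midway between the tips of the shut fingers; the grasp point (between the pads) lies 19 mm behind it; y points along the fingers, x is the direction in which the jaws open and shut, and the axes are right-handed (so a half turn about y gives the same grasp; the last joint's range is limited). The gripper opens to 85 mm and grips with 20 to 120 N. Pads are 22 mm wide; open, the fingers measure 114 mm over their backs; the gripper's body (76 mm by 85 mm) begins 54 mm behind the grasp point. The pads swing forward as they close: fully open they stand 13 mm farther back than shut.
Start: joints at [-1.481, 0.286, 1.577, -0, 1.279, -0.15], TCP at [0.16, -0.656, 0.231] pointing down, gripper open.
Joint ranges: [-2.77, 2.77], [-0.9, 2.22], [0.21, 2.48], [-1.53, 4.67], [0.24, 2.81], [-2.84, 2.84]. Speed limits (rad/s): [2.79, 2.79, 3.14, 3.14, 3.14, 3.14].

INTERFACE

Orientations are given as a unit quaternion [x, y, z, w].
In Python, from plant import ctrl, viewer gives the robot as it stands.
- The arm moves only by the tool step_arm, never from a script. Its argument "rows" is a list of rows, each a list of 3 entries, a list of its own where there are three numbers: the turn, a rotation vector about the tool's x, y, z in degrees, then the shift along the tool's x, y, z in mm, then the closure, from 0 (fully open) to 1 (shut). A call has 1 to 10 rows; each row is the pose to reach, as a shift and turn from the pose commanded when the call began, along the tool's axes at that moment; what a row does not reach only later rows make up. A row lasts 1/12 s, in which the tool goes at most 41.7 mm and 7.16 degrees, less where a joint would pass 70% of its speed; a pose out of reach is approached as far as the arm can. A call with a gripper value outside its range is refused whole. The fingers move at their own pace and stop on an object; "newtons" is the grip in N (left out, the last holds). Time passes only in rows, so rows that repeat a pose let the fingers close. It gives the time, the measured TCP pose, the force and the opening at its end, in the units of the state.
- ctrl.get_state(): the state, without advancing time (a new reading comes with each control period).
- viewer.read_camera(name): name is "side" or "top"; returns (picture, depth): 420x560x3 uint8, red, green, blue; 420x560 float32, m along the optical axis (not along the pixel's ray), 0 where there is no reading.
- viewer.calibration(name): a dict with "K" (3x3 intrinsics, pixels), "D" ([k1, k2, p1, p2, k3] as OpenCV has them; the pictures are not rectified), "R" (3x3) and "t" (3): a world point X has camera coordinates R X + t. Camera axes: x right, y down, z forward; pixel columns grow to the right and rows downward; lengths in m; the calibration is good to about 2 mm. A picture is of the moment at which its call begins. calibration takes no time and is no camera call.
- ctrl.sign_off(): hands the job in, once; it reports no verdict.
The state is a dict: "time": time; "qpos": joint angles; "dq": joint speeds; "joint_efforts": joint torques, N m; "eef_pos": TCP position; "tcp_rot": TCP orientation; "contact_force": force on the tool from outside, world axes, zero at the start; "wrist_torque": the same for the moment, N m; "opening": opening from 0.0 (shut) to 1.0 (fully open).
Only numpy, scipy, OpenCV 4.12 (cv2) and the standard library are available. Lean on these libraries where they do the work, as an engineer would, in place of code of your own. Each camera call takes 0.05 s, during which the arm holds its last target.

## Working session

There is one attempt and no reset: what is moved stays moved. The work goes in short steps, Python scripts to look and compute and a tool call to move; the robot and the scene stay as the last step left them, time stands still between calls to the robot, and variables do not carry over. Pictures are saved under pics/ and viewed, and the job is handed in when it is done.

Besides the shell and the picture viewer there is one more tool, called after "Call:" as name([rows], argument=value, ...), one row to a line, values as JSON. step_arm: Moves the arm, as the interface text tells. Its arguments: {"type":"object","properties":{"rows":{"type":"array"},"newtons":{"type":"number"}},"required":["rows"]}

```bash
ls; mkdir -p pics; python3 - <<'E'
from plant import ctrl, viewer
import cv2,numpy as np
s=ctrl.get_state();print(s)
for n in("top","side"):
    p,d=viewer.read_camera(n);cv2.imwrite(f"pics/{n}0.png",p[:,:,::-1]);np.save(f"pics/{n}0.npy",d)
    print(viewer.calibration(n))
E
```

```text
pics
{'time': 0.0, 'qpos': array([-1.48102245e+00,  2.87158114e-01,  1.57813883e+00,  4.08849006e-05,
        1.27860817e+00, -1.50014988e-01]), 'dq': array([-0.00018927, -0.00013869,  0.00015628, -0.0003264 , -0.00026977,
       -0.00043419]), 'joint_efforts': array([-1.14222104e-03, -4.05983484e+01, -2.92626625e+01, -1.29169603e-04,
        5.94483427e-03, -2.61207189e-08]), 'eef_pos': array([ 0.16028123, -0.65503438,  0.22997288]), 'tcp_rot': array([-0.55560663,  0.4371603 , -0.43605956,  0.55681613]), 'contact_force': array([ 0.65878376, -0.22153152, -0.03720381]), 'wrist_torque': array([-0.05453519, -0.10389171,  0.03340538]), 'opening': 0.9991680521967162}
{'K': array([[439.72227495,   0.        , 281.66624374],
       [  0.        , 439.72227495, 203.8901917 ],
       [  0.        ,   0.        ,   1.        ]]), 'D': array([-0.09302557,  0.        ,  0.        ,  0.        ,  0.        ]), 'R': array([[ 0.01141359, -0.99978106,  0.01753758],
       [-0.98410188, -0.01433986, -0.17702503],
       [ 0.17723776, -0.01523827, -0.98405009]]), 't': array([-0.01671297,  0.54198018,  0.99575488])}
{'K': array([[465.62858557,   0.        , 284.05626376],
       [  0.        , 465.62858557, 202.71822147],
       [  0.        ,   0.        ,   1.        ]]), 'D': array([-0.12201183,  0.        ,  0.        ,  0.        ,  0.        ]), 'R': array([[-0.96596906, -0.25802126, -0.0181327 ],
       [-0.15007985,  0.61619719, -0.77316043],
       [ 0.21066515, -0.74412771, -0.63395122]]), 't': array([0.52527935, 0.15149253, 1.07327176])}
```

View pics/top0.png

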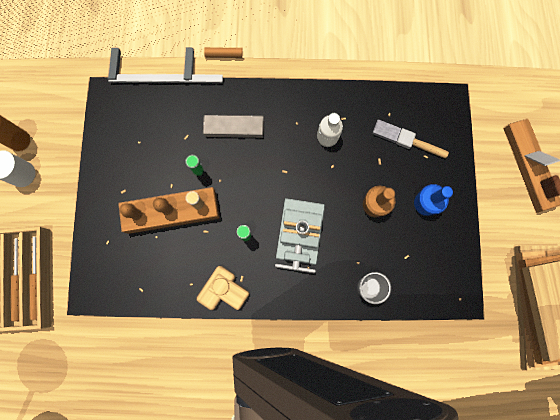

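View pics/side0.png

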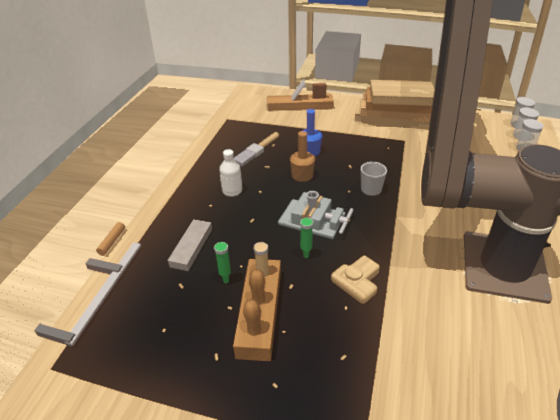

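```bash
cat > h.py <<'E'
import cv2,numpy as np
from plant import ctrl,viewer
from scipy.spatial.transform import Rotation as Ro
def ray(n,u,v):
    c=viewer.calibration(n);x,y=cv2.undistortPoints(np.array([[[u,v]]],float),c["K"],c["D"])[0,0]
    R=c["R"];return -R.T@c["t"],R.T@np.array([x,y,1.])
def atz(n,u,v,z):
    o,d=ray(n,u,v);return o+d*(z-o[2])/d[2]
def proj(n,X):
    c=viewer.calibration(n);return cv2.projectPoints(np.array([X],float),cv2.Rodrigues(c["R"])[0],c["t"],c["K"],c["D"])[0][0,0]
def crop(src,out,u0,v0,u1,v1,k):
    p=cv2.imread(src)[v0:v1,u0:u1];cv2.imwrite(out,cv2.resize(p,None,fx=k,fy=k,interpolation=cv2.INTER_CUBIC))
E
python3 - <<'E'
from h import *
crop("pics/top0.png","pics/c1.png",110,145,260,245,5)
crop("pics/top0.png","pics/c2.png",270,170,400,280,5)
crop("pics/side0.png","pics/c3.png",210,230,320,360,4)
crop("pics/side0.png","pics/c4.png",270,125,370,245,5)
E
```

```text
(no output)
```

View pics/c1.png

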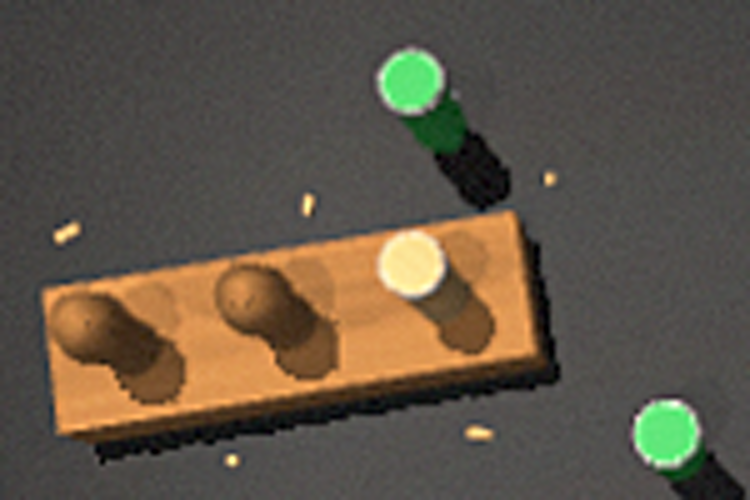

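View pics/c2.png

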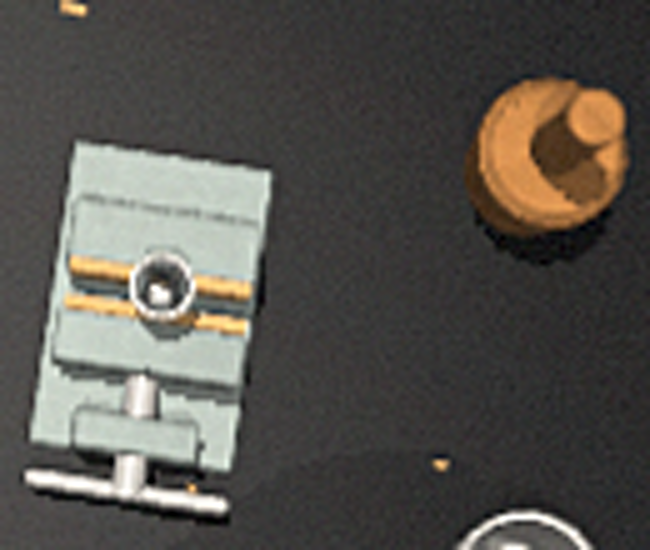

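View pics/c3.png

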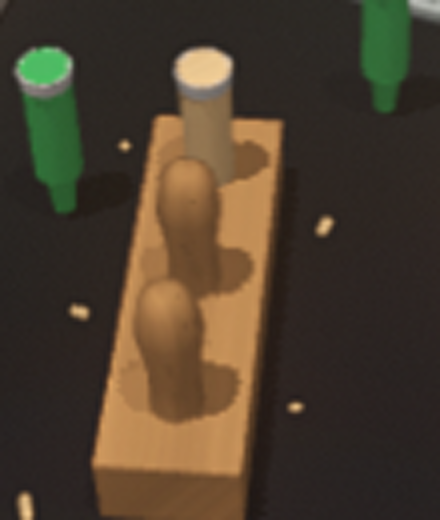

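View pics/c4.png

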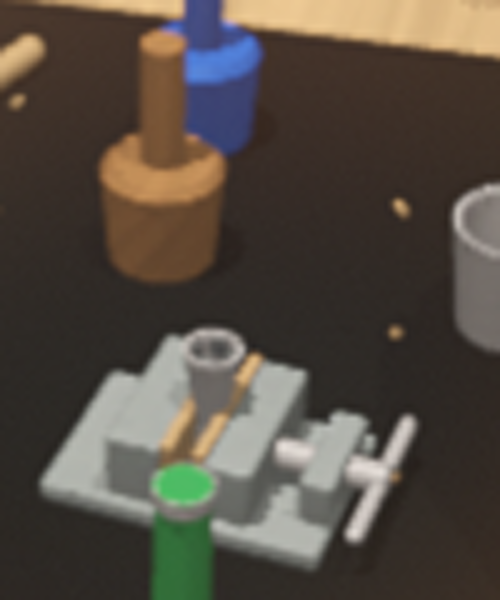

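```bash
python3 - <<'E'
from h import *
np.set_printoptions(precision=4,suppress=True)
for nm,t,s,z in(("handle",(192,197.4),(260.6,247.6),.125),("socket",(302,226.8),(312.6,194.4),.085),("mallet",(389,193),(302.2,133.6),.144)):
    print(nm,atz("top",*t,z),atz("side",*s,z))
print("greens",atz("top",192.1,161.1,.112),atz("top",243.3,231.7,.112))
for c in((118.4,202.7),(213.4,187.4),(121.2,231.5),(218,216)): print("rack",atz("top",*c,.045))
print("gougs",atz("top",127,210.5,.13),atz("top",160,204.5,.13))
print("blue",atz("top",448,191,.14),"glue",atz("top",334,118,.13))
s=ctrl.get_state();print(Ro.from_quat(s['tcp_rot']).as_matrix())
d=np.load("pics/top0.npy")
for u,v in((192,197),(389,193),(302,222)):
    o,r=ray("top",u,v);print(o+r*d[v,u])
E
```

```text
handle [0.54   0.1894 0.125 ] [0.5401 0.1935 0.125 ]
socket [ 0.4834 -0.0559  0.085 ] [ 0.4831 -0.0552  0.085 ]
mallet [ 0.5526 -0.2425  0.144 ] [ 0.5532 -0.2387  0.144 ]
greens [0.6265 0.1958 0.112 ] [0.4673 0.0751 0.112 ]
rack [0.54   0.3821 0.045 ]
rack [0.5806 0.1545 0.045 ]
rack [0.4707 0.3701 0.045 ]
rack [0.5114 0.1408 0.045 ]
gougs [0.5078 0.3306 0.13  ] [0.5222 0.2582 0.13  ]
blue [ 0.5601 -0.3773  0.14  ] glue [ 0.7284 -0.1256  0.13  ]
[[ 0.2375 -0.0002  0.9714]
 [-0.9714  0.0022  0.2375]
 [-0.0022 -1.      0.0003]]
[0.5415 0.1899 0.1223]
[ 0.5526 -0.2425  0.144 ]
[ 0.4949 -0.0561  0.0809]
```

```bash
cat >> h.py <<'E'
def to(x,y,z,yaw=None):
    "shift/turn in tool axes to TCP world pos with tool pointing down and tool x at yaw deg"
    s=ctrl.get_state();R=Ro.from_quat(s['tcp_rot']);p=np.array([x,y,z])-s['eef_pos']
    sh=R.inv().apply(p)*1000
    if yaw is None: t=np.zeros(3)
    else:
        a=np.radians(yaw);X=np.array([np.cos(a),np.sin(a),0]);Y=np.array([0,0,-1.])
        T=Ro.from_matrix(np.stack([X,Y,np.cross(X,Y)],1));t=np.degrees((R.inv()*T).as_rotvec())
    print("turn",t.round(2),"shift",sh.round(1),"dist",np.linalg.norm(sh).round(1));return t,sh
def st():
    s=ctrl.get_state();print("t",round(s['time'],2),"tcp",s['eef_pos'].round(4),"F",s['contact_force'].round(2),"open",round(s['opening'],3))
    M=Ro.from_quat(s['tcp_rot']).as_matrix();print("yaw",np.degrees(np.arctan2(M[1,0],M[0,0])).round(2),"ydir",M[:,1].round(4));return s
E
python3 -c "
from h import *
to(.45,-.40,.231,-25); to(.54,.19,.231,10)"
```

```text
turn [ -0.07 -51.26  -0.11] shift [-179.    -0.5  342. ] dist 386.0
turn [ -0.11 -86.26  -0.09] shift [-730.7    0.8  569.5] dist 926.5
```

Call:
step_arm([
  [[0,-7,0],[-18,0,34],0],
  [[0,-14,0],[-36,0,68],0],
  [[0,-20,0],[-54,0,102],0],
  [[0,-26,0],[-72,0,136],0],
  [[0,-32,0],[-90,0,170],0],
  [[0,-37,0],[-108,0,204],0],
  [[0,-42,0],[-126,0,238],0],
  [[0,-47,0],[-144,0,274],0],
  [[0,-51,0],[-162,0,310],0],
  [[0,-51,0],[-179,0,342],0],
])

```text
time: 0.93
eef_pos: [0.4514, -0.3985, 0.2308]
tcp_rot: [-0.69, 0.154, -0.153, 0.69]
contact_force: [0.3, -0.2, -0.1]
opening: 1.002
```

```bash
python3 -c "
from h import *
st();to(.54,-.08,.231,0); to(.54,.19,.231,10)"
```

```text
t 0.93 tcp [ 0.4514 -0.3985  0.2308] F [ 0.26 -0.17 -0.14] open 1.002
yaw -25.1 ydir [-3.e-04  8.e-04 -1.e+00]
turn [ -0.04 -25.1   -0.03] shift [-54.8   0.  326. ] dist 330.6
turn [-5.00e-02 -3.51e+01 -2.00e-02] shift [-1.694e+02  3.000e-01  5.706e+02] dist 595.2
```

Call:
step_arm([
  [[0,-4,0],[-11,0,38],0],
  [[0,-8,0],[-22,0,76],0],
  [[0,-12,0],[-33,0,114],0],
  [[0,-16,0],[-45,0,152],0],
  [[0,-20,0],[-56,0,190],0],
  [[0,-24,0],[-67,0,228],0],
  [[0,-28,0],[-79,0,266],0],
  [[0,-31,0],[-90,0,304],0],
  [[0,-34,0],[-101,0,342],0],
  [[0,-35,0],[-112,0,380],0],
])

```text
time: 1.77
eef_pos: [0.5105, -0.0071, 0.231]
tcp_rot: [-0.704, -0.061, 0.061, 0.705]
contact_force: [1.8, -0.9, -0.8]
opening: 0.999
```

```bash
python3 -c "
from h import *
st();to(.54,.19,.18,10);to(.54,.19,.08,10)"
```

```text
t 1.77 tcp [ 0.5105 -0.0071  0.231 ] F [ 1.81 -0.95 -0.8 ] open 0.999
yaw 9.85 ydir [-3.e-04  1.e-04 -1.e+00]
turn [-0.01 -0.15 -0.02] shift [ 62.8  51.  189.1] dist 205.7
turn [-0.01 -0.15 -0.02] shift [ 62.8 151.  189.1] dist 250.0
```

Call:
step_arm([
  [[0,0,0],[13,0,38],0],
  [[0,0,0],[26,0,76],0],
  [[0,0,0],[39,0,114],0],
  [[0,0,0],[51,0,152],0],
  [[0,0,0],[62.8,10,189],0],
  [[0,0,0],[62.8,45,189],0],
  [[0,0,0],[62.8,75,189],0],
  [[0,0,0],[62.8,75,189],0],
])

```text
time: 2.43
eef_pos: [0.5357, 0.1879, 0.1486]
tcp_rot: [0.705, 0.056, -0.066, -0.704]
contact_force: [-1.0, 0.0, -1.7]
opening: 1.005
```

```bash
python3 - <<'E'
from h import *
for n in("top","side"):
    p,d=viewer.read_camera(n);cv2.imwrite(f"pics/{n}1.png",p[:,:,::-1])
st();to(.54,.190,.075,10)
for n in("top","side"): print(proj(n,ctrl.get_state()['eef_pos']))
crop("pics/top1.png","pics/d1.png",110,120,260,245,5)
crop("pics/side1.png","pics/d2.png",190,170,340,310,5)
E
```

```text
t 2.53 tcp [0.5397 0.1876 0.155 ] F [-0.04  1.13  0.48] open 0.999
yaw 9.74 ydir [-3.8e-03 -6.0e-04 -1.0e+00]
turn [-0.   -0.26 -0.22] shift [ 1.  80.   2.3] dist 80.0
[190.23529932 194.86531933]
[260.87185002 235.20255935]
```

View pics/d1.png

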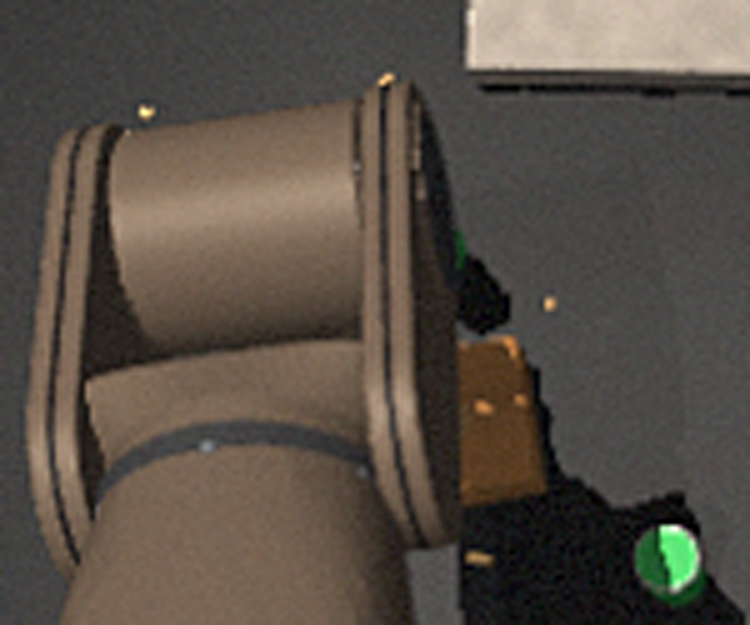

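View pics/d2.png

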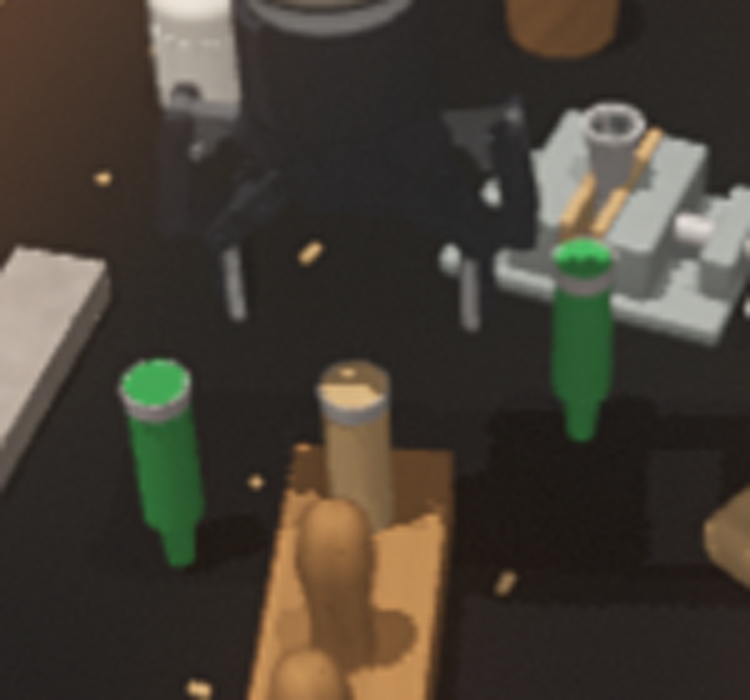

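Call:
step_arm([
  [[0,0,0],[1,25,2],0],
  [[0,0,0],[1,50,2],0],
  [[0,0,0],[1,70,2.3],0],
  [[0,0,0],[1,80,2.3],0],
  [[0,0,0],[1,80,2.3],0],
  [[0,0,0],[1,80,2.3],0.3],
  [[0,0,0],[1,80,2.3],0.6],
  [[0,0,0],[1,80,2.3],1],
  [[0,0,0],[1,80,2.3],1],
  [[0,0,0],[1,80,2.3],1],
], newtons=40)

```text
time: 3.37
eef_pos: [0.542, 0.1903, 0.0775]
tcp_rot: [-0.705, -0.061, 0.059, 0.705]
contact_force: [2.9, 0.6, -2.5]
opening: 0.304
```

Call:
step_arm([
  [[0,0,0],[0,0,0],1],
  [[0,0,0],[0,0,0],1],
  [[0,0,0],[0,0,0],1],
  [[0,0,0],[0,0,0],1],
])

```text
time: 3.7
eef_pos: [0.542, 0.1904, 0.0774]
tcp_rot: [-0.705, -0.06, 0.06, 0.705]
contact_force: [-1.0, -0.9, 5.1]
opening: 0.306
```

```bash
python3 - <<'E'
from h import *
for n in("side",):
    p,d=viewer.read_camera(n);cv2.imwrite(f"pics/{n}2.png",p[:,:,::-1])
st()
crop("pics/side2.png","pics/e2.png",190,170,340,310,5)
E
```

```text
t 3.75 tcp [0.542  0.1903 0.0774] F [-1.2  -1.01  4.89] open 0.306
yaw 9.74 ydir [ 1.2e-03  1.0e-04 -1.0e+00]
```

View pics/e2.png

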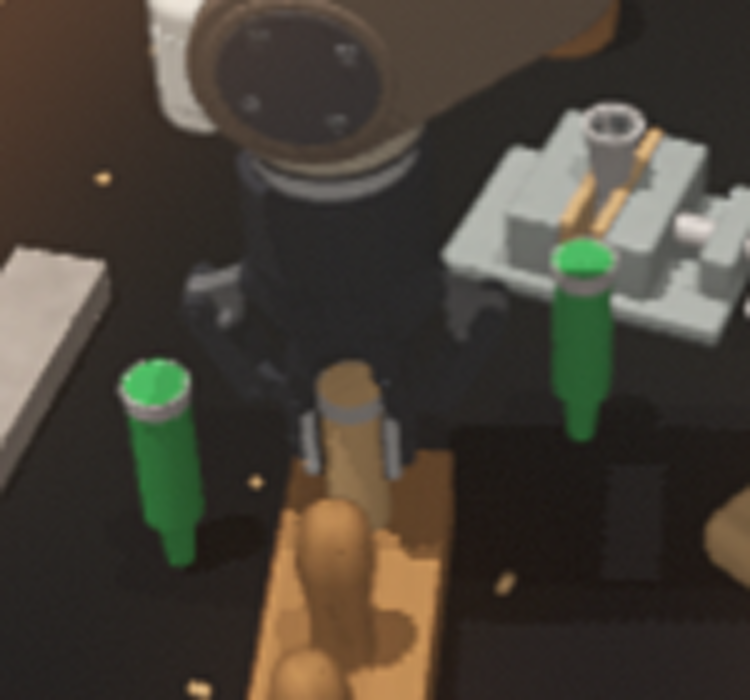

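Call:
step_arm([
  [[0,0,0],[0,-15,0],1],
  [[0,0,0],[0,-40,0],1],
  [[0,0,0],[0,-75,0],1],
  [[0,0,0],[0,-110,0],1],
  [[0,0,0],[0,-130,0],1],
  [[0,0,0],[0,-138,0],1],
  [[0,0,0],[0,-138,0],1],
])

```text
time: 4.33
eef_pos: [0.5424, 0.1905, 0.2163]
tcp_rot: [-0.704, -0.061, 0.059, 0.705]
contact_force: [-0.6, 0.1, -1.2]
opening: 0.306
```

```bash
python3 - <<'E'
from h import *
st();to(.4832,-.0555,.215,9.7);to(.4832,-.0555,.215,0)
E
```

```text
t 4.33 tcp [0.5424 0.1905 0.2163] F [-0.56  0.14 -1.18] open 0.306
yaw 9.74 ydir [ 4.1e-03  7.0e-04 -1.0e+00]
turn [-0.    0.04  0.24] shift [-100.     0.9 -232.4] dist 253.0
turn [-0.02  9.74  0.24] shift [-100.     0.9 -232.4] dist 253.0
```

Call:
step_arm([
  [[0,0,0.2],[-10,0,-25],1],
  [[0,0,0.2],[-25,0,-60],1],
  [[0,0,0.2],[-40,0,-95],1],
  [[0,0,0.2],[-56,0,-130],1],
  [[0,0,0.2],[-72,0,-168],1],
  [[0,0,0.2],[-86,0,-200],1],
  [[0,0,0.2],[-96,0,-223],1],
  [[0,0,0.2],[-100,0,-232.4],1],
  [[0,0,0.2],[-100,20,-232.4],1],
  [[0,0,0.2],[-100,45,-232.4],1],
])

```text
time: 5.17
eef_pos: [0.4828, -0.0565, 0.169]
tcp_rot: [0.705, 0.059, -0.06, -0.704]
contact_force: [0.4, -0.5, -1.2]
opening: 0.308
```

Call:
step_arm([
  [[0,0,0],[0,0,0],1],
  [[0,0,0],[0,0,0],1],
])

```text
time: 5.33
eef_pos: [0.4802, -0.0546, 0.1662]
tcp_rot: [-0.704, -0.057, 0.064, 0.706]
contact_force: [0.0, 0.1, -0.1]
opening: 0.301
```

```bash
python3 - <<'E'
from h import *
for n in("top","side"):
    p,d=viewer.read_camera(n);cv2.imwrite(f"pics/{n}3.png",p[:,:,::-1])
st()
crop("pics/side3.png","pics/f2.png",260,120,370,230,7)
E
```

```text
t 5.43 tcp [ 0.4824 -0.0553  0.1694] F [ 0.37  0.42 -1.37] open 0.301
yaw 9.78 ydir [-3.7e-03 -4.0e-04 -1.0e+00]
```

View pics/f2.png

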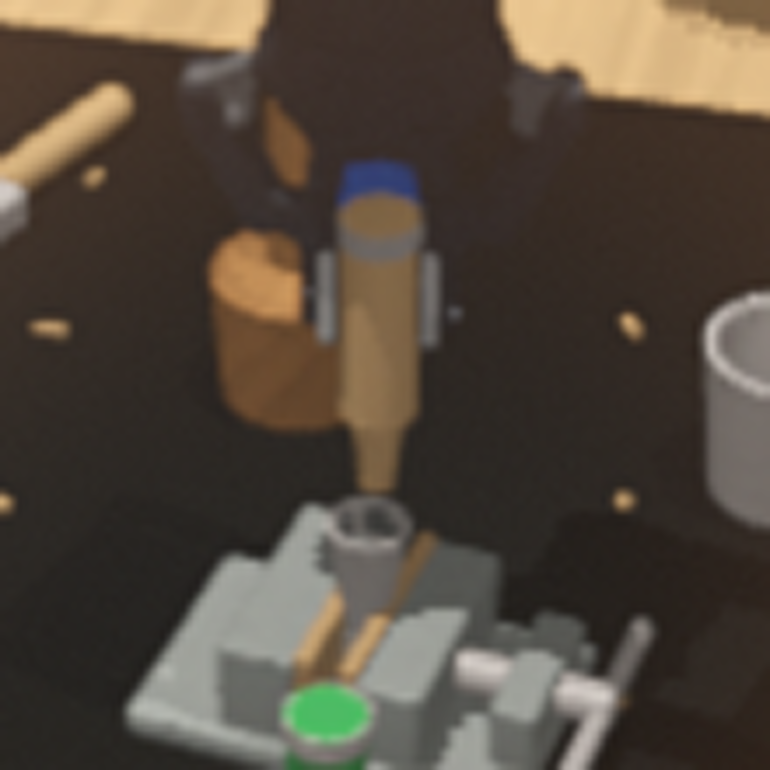

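View pics/top3.png

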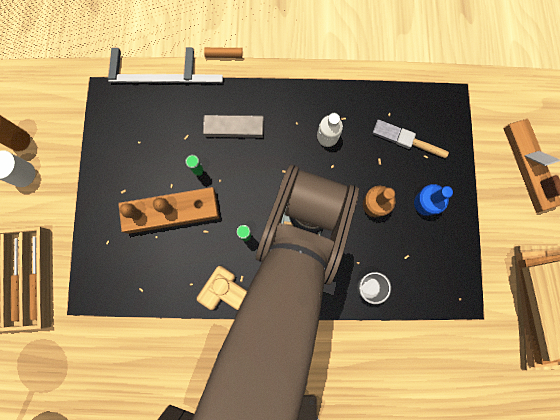

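Call:
step_arm([
  [[0,0,0],[0,0,0],1],
  [[0,0,0],[0,0,0],1],
  [[0,0,0],[0,0,0],1],
  [[0,0,0],[0,0,0],1],
  [[0,0,0],[0,0,0],1],
])

```text
time: 5.85
eef_pos: [0.4824, -0.0557, 0.1698]
tcp_rot: [0.705, 0.059, -0.061, -0.704]
contact_force: [0.9, 0.4, -1.0]
opening: 0.301
```

```bash
python3 - <<'E'
from h import *
st()
for n in("side",):
    p,d=viewer.read_camera(n);cv2.imwrite(f"pics/{n}4.png",p[:,:,::-1])
st()
crop("pics/side4.png","pics/g2.png",290,140,340,210,11)
E
```

```text
t 5.85 tcp [ 0.4824 -0.0557  0.1698] F [ 0.89  0.37 -1.  ] open 0.301
yaw 9.75 ydir [-2.7e-03 -8.0e-04 -1.0e+00]
t 5.9 tcp [ 0.4823 -0.0557  0.1697] F [-1.1   0.38 -0.46] open 0.304
yaw 9.74 ydir [-2.9e-03 -8.0e-04 -1.0e+00]
```

View pics/g2.png

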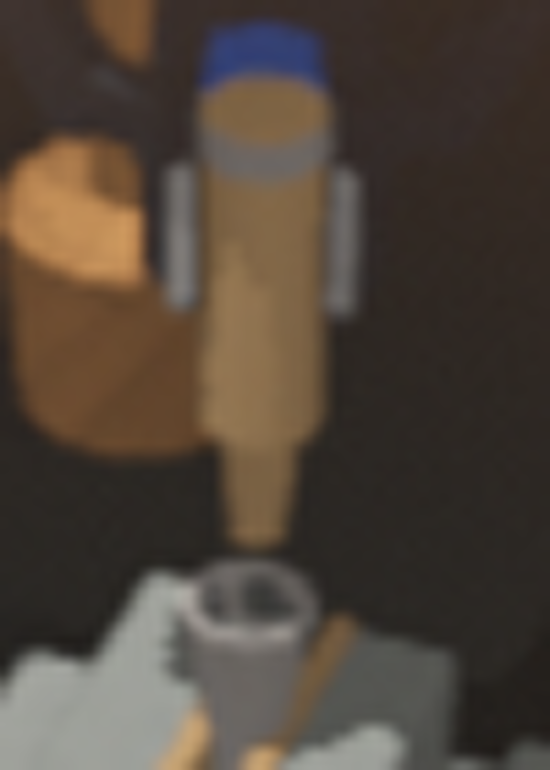

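```bash
python3 - <<'E'
from h import *
f=lambda u,v:(290+(u+.5)/11-.5,140+(v+.5)/11-.5)
print("tip",atz("side",*f(259,530),.1053),"top",atz("side",*f(265,110),.2173),"sock",atz("side",*f(251.5,601),.085))
E
```

```text
tip [ 0.48256637 -0.05632071  0.1053    ] top [ 0.48350786 -0.05579925  0.2173    ] sock [ 0.48379746 -0.05598352  0.085     ]
```

Call:
step_arm([
  [[0,0,0.1],[1,6,0],1],
  [[0,0,0.1],[1,12,0],1],
  [[0,0,0.1],[1,17,0],1],
  [[0,0,0.1],[1,22,0],1],
  [[0,0,0.1],[1,27,0],1],
  [[0,0,0.1],[1,30,0],1],
  [[0,0,0.1],[1,33,0],1],
  [[0,0,0.1],[1,35,0],1],
  [[0,0,0.1],[1,35,0],1],
])

```text
time: 6.65
eef_pos: [0.4834, -0.0557, 0.1342]
tcp_rot: [0.705, 0.058, -0.061, -0.704]
contact_force: [0.8, -0.3, -1.8]
opening: 0.305
```

```bash
python3 - <<'E'
from h import *
st()
for n in("side",):
    p,d=viewer.read_camera(n);cv2.imwrite(f"pics/{n}5.png",p[:,:,::-1])
crop("pics/side5.png","pics/i2.png",290,140,340,210,11)
E
```

```text
t 6.65 tcp [ 0.4834 -0.0557  0.1342] F [ 0.76 -0.35 -1.78] open 0.305
yaw 9.73 ydir [-0.0041 -0.0011 -1.    ]
```

View pics/i2.png

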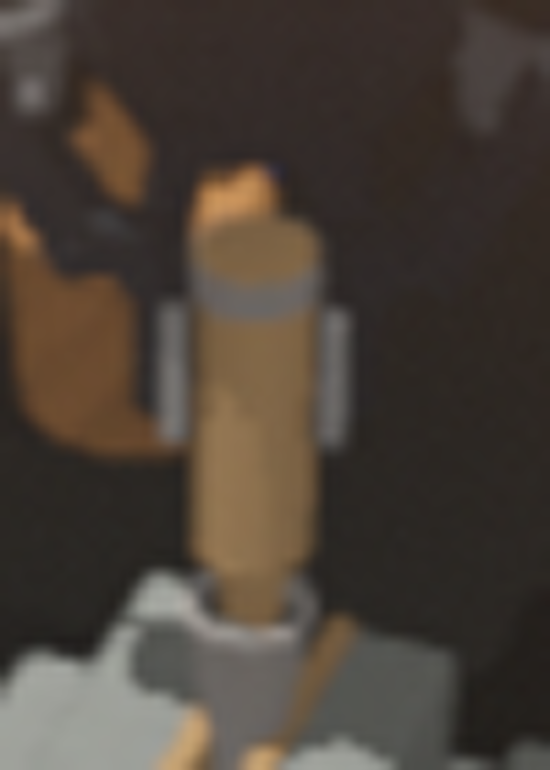

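Call:
step_arm([
  [[0,0,0.2],[0,1,0],1],
  [[0,0,0.2],[0,2,0],1],
  [[0,0,0.2],[0,3,0],1],
  [[0,0,0.2],[0,4,0],1],
  [[0,0,0.2],[0,4,0],1],
  [[0,0,0.2],[0,4,0],1],
])

```text
time: 7.2
eef_pos: [0.4838, -0.0558, 0.1308]
tcp_rot: [0.705, 0.058, -0.062, -0.704]
contact_force: [3.5, 0.1, 1.3]
opening: 0.304
```

```bash
python3 -c "
from h import *
st()"
```

```text
t 7.2 tcp [ 0.4838 -0.0558  0.1308] F [3.49 0.06 1.3 ] open 0.304
yaw 9.73 ydir [-0.0065 -0.0019 -1.    ]
```

Call:
step_arm([
  [[0,0,-0.2],[0,0,0],1],
  [[0,0,-0.4],[0,1,0],1],
  [[0,0,-0.4],[0,1.5,0],1],
  [[0,0,-0.4],[0,1.5,0],1],
])

```text
time: 7.53
eef_pos: [0.4836, -0.0557, 0.1292]
tcp_rot: [0.705, 0.06, -0.06, -0.704]
contact_force: [3.3, -1.3, 1.4]
opening: 0.307
```

```bash
python3 -c "
from h import *
st()"
```

```text
t 7.53 tcp [ 0.4836 -0.0557  0.1292] F [ 3.29 -1.28  1.41] open 0.307
yaw 9.73 ydir [ 0.e+00 -6.e-04 -1.e+00]
```

Call:
step_arm([
  [[0,0,0],[0,0,0],0.65],
  [[0,0,0],[0,0,0],0.6],
  [[0,0,0],[0,0,0],0.4],
  [[0,0,0],[0,0,0],0.2],
  [[0,0,0],[0,0,0],0.1],
  [[0,0,0],[0,0,0],0.1],
])

```text
time: 8.03
eef_pos: [0.4826, -0.0555, 0.1285]
tcp_rot: [-0.704, -0.059, 0.061, 0.705]
contact_force: [-0.2, 0.3, 0.6]
opening: 0.902
```

```bash
python3 - <<'E'
from h import *
st()
for n in("side",):
    p,d=viewer.read_camera(n);cv2.imwrite(f"pics/{n}6.png",p[:,:,::-1])
crop("pics/side6.png","pics/j2.png",290,140,340,210,11)
to(.4836,-.0557,.24,9.7)
E
```

```text
t 8.03 tcp [ 0.4826 -0.0555  0.1285] F [-0.23  0.34  0.59] open 0.902
yaw 9.74 ydir [-0.003  0.    -1.   ]
turn [-0.02  0.04 -0.15] shift [   0.5 -111.4   -0.3] dist 111.4
```

View pics/j2.png

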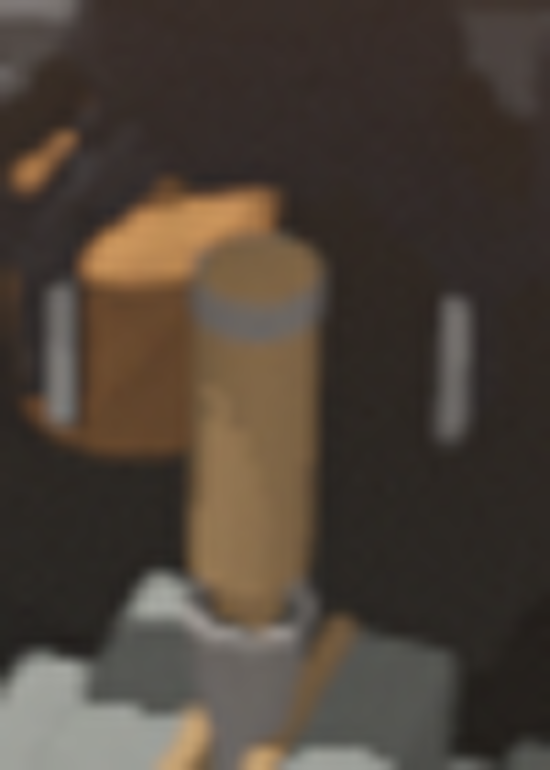

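Call:
step_arm([
  [[0,0,0],[0,-10,0],0],
  [[0,0,0],[0,-35,0],0],
  [[0,0,0],[0,-70,0],0],
  [[0,0,0],[0,-105,0],0],
  [[0,0,-0.15],[0,-120,0],0],
  [[0,0,-0.15],[0,-120,0],0],
])

```text
time: 8.58
eef_pos: [0.4858, -0.0564, 0.2553]
tcp_rot: [0.706, 0.064, -0.056, -0.703]
contact_force: [0.2, 0.7, -0.4]
opening: 1.003
```

```bash
python3 - <<'E'
from h import *
st()
to(.553,-.2415,.25,9.7)
E
```

```text
t 8.58 tcp [ 0.4858 -0.0564  0.2553] F [ 0.2   0.66 -0.44] open 1.003
yaw 9.75 ydir [ 0.0113 -0.0033 -0.9999]
turn [0.3  0.05 0.61] shift [  34.8    6.7 -193.8] dist 197.0
```

Call:
step_arm([
  [[0,0,0],[4,0,-25],0],
  [[0,0,0],[10,0,-60],0],
  [[0,0,0],[17,0,-98],0],
  [[0,0,0],[24,0,-136],0],
  [[0,0,0],[30,0,-172],0],
  [[0,0,0],[34,0,-190],0],
  [[0,0,0],[35,3,-194],0],
  [[0,0,0],[35,3,-194],0],
  [[0,0,0],[35,3,-194],0],
  [[0,0,0],[35,3,-194],0],
])

```text
time: 9.42
eef_pos: [0.55, -0.2394, 0.2453]
tcp_rot: [-0.704, -0.06, 0.06, 0.705]
contact_force: [0.3, 0.8, -0.3]
opening: 1.001
```

```bash
python3 - <<'E'
from h import *
for n in("top","side"):
    p,d=viewer.read_camera(n);cv2.imwrite(f"pics/{n}7.png",p[:,:,::-1])
st()
crop("pics/side7.png","pics/k2.png",250,90,350,190,7)
crop("pics/top7.png","pics/k1.png",270,170,370,250,8)
to(.553,-.2415,.087,9.7)
E
```

```text
t 9.52 tcp [ 0.5503 -0.2395  0.246 ] F [-0.36 -0.09  0.41] open 1.003
yaw 9.82 ydir [ 8.e-04  4.e-04 -1.e+00]
turn [-0.01  0.12  0.05] shift [  2.2 159.   -2.5] dist 159.0
```

View pics/k2.png

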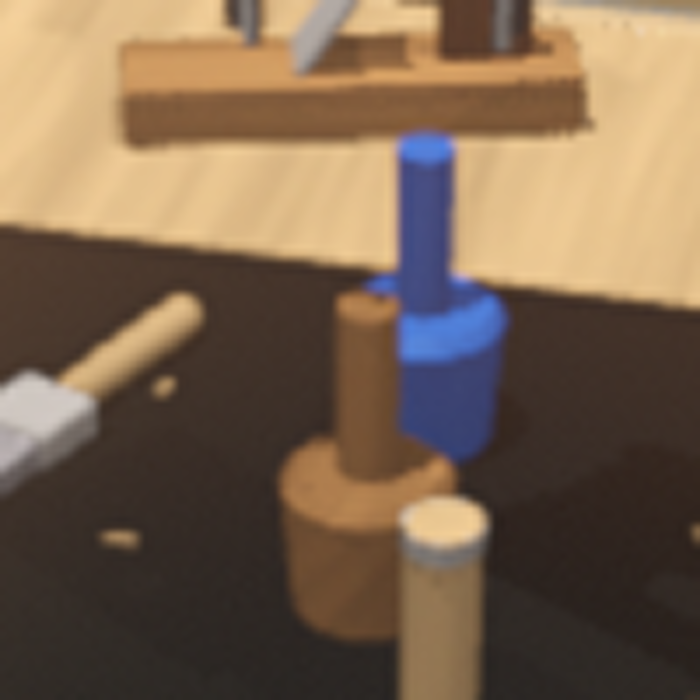

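View pics/k1.png

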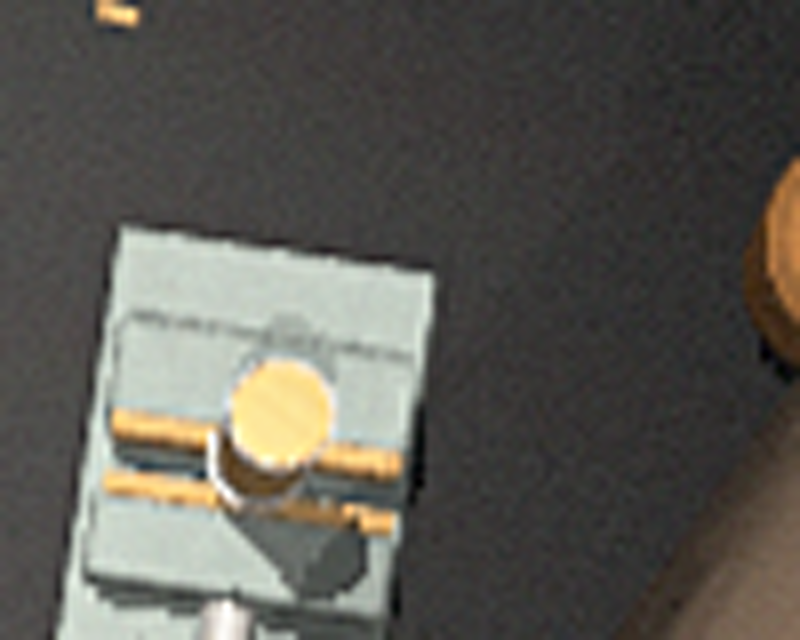

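```bash
python3 - <<'E'
from h import *
print(atz("top",304.8,221.2,.176),atz("side",313.1,164.1,.176),"mal",atz("side",302.1,133.1,.144))
E
```

```text
[ 0.48351142 -0.05596752  0.176     ] [ 0.48399687 -0.05611828  0.176     ] mal [ 0.55410102 -0.24128185  0.144     ]
```

Call:
step_arm([
  [[0,0,0],[2,25,-2],0],
  [[0,0,0],[2,60,-2],0],
  [[0,0,0],[2,95,-2],0],
  [[0,0,0],[2,125,-2],0],
  [[0,0,0],[2,148,-2],0],
  [[0,0,0],[2,155,-2],0],
  [[0,0,0],[2,155,-2],0],
  [[0,0,0],[2,155,-2],0.3],
  [[0,0,0],[2,155,-2],0.6],
  [[0,0,0],[2,155,-2],1],
], newtons=60)

```text
time: 10.35
eef_pos: [0.5544, -0.2432, 0.0935]
tcp_rot: [0.706, 0.062, -0.059, -0.704]
contact_force: [0.3, -0.3, -0.7]
opening: 0.603
```

Call:
step_arm([
  [[0,0,0],[0,0,0],1],
  [[0,0,0],[0,0,0],1],
  [[0,0,0],[0,0,0],1],
  [[0,0,0],[0,0,0],1],
  [[0,0,0],[0,0,0],1],
], newtons=100)

```text
time: 10.77
eef_pos: [0.5536, -0.2431, 0.0925]
tcp_rot: [0.705, 0.061, -0.059, -0.704]
contact_force: [-1.2, -0.6, 5.5]
opening: 0.28
```

```bash
python3 - <<'E'
from h import *
for n in("side",):
    p,d=viewer.read_camera(n);cv2.imwrite(f"pics/{n}8.png",p[:,:,::-1])
st()
crop("pics/side8.png","pics/l2.png",250,90,350,190,7)
E
```

```text
t 10.82 tcp [ 0.5536 -0.2431  0.0925] F [-1.48  0.34  6.45] open 0.286
yaw 9.74 ydir [ 0.0023 -0.0013 -1.    ]
```

View pics/l2.png

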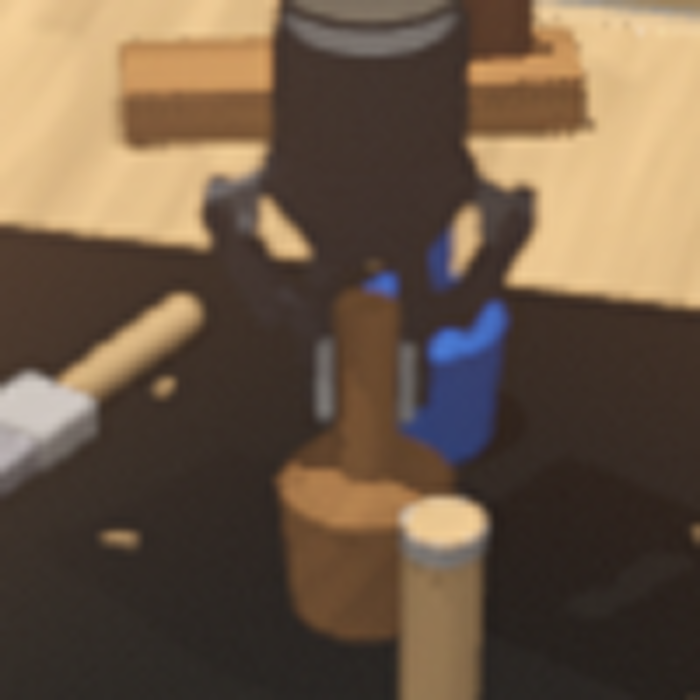

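Call:
step_arm([
  [[0,0,0],[0,-10,0],1],
  [[0,0,0],[0,-35,0],1],
  [[0,0,0],[0,-70,0],1],
  [[0,0,0],[0,-105,0],1],
  [[0,0,0],[0,-140,0],1],
  [[0,0,0],[0,-175,0],1],
  [[0,0,0],[0,-205,0],1],
  [[0,0,0],[0,-215,0],1],
  [[0,0,0],[0,-215,0],1],
])

```text
time: 11.57
eef_pos: [0.5538, -0.243, 0.3093]
tcp_rot: [0.706, 0.062, -0.058, -0.703]
contact_force: [0.7, -0.5, -1.8]
opening: 0.283
```

```bash
python3 - <<'E'
from h import *
st();to(.4838,-.057,.3075,9.7)
E
```

```text
t 11.57 tcp [ 0.5538 -0.243   0.3093] F [ 0.71 -0.52 -1.79] open 0.283
yaw 9.74 ydir [ 0.0062 -0.0032 -1.    ]
turn [0.24 0.04 0.32] shift [-37.5   0.8 195.2] dist 198.8
```

Call:
step_arm([
  [[0,0,0],[-4,0,22],1],
  [[0,0,0],[-10,0,55],1],
  [[0,0,0],[-17,0,90],1],
  [[0,0,0],[-24,0,125],1],
  [[0,0,0],[-30,0,157],1],
  [[0,0,0],[-34.5,0,180],1],
  [[0,0,0.1],[-37,0,192],1],
  [[0,0,0.1],[-37.5,0,195],1],
  [[0,0,0.1],[-37.5,0,195],1],
  [[0,0,0.1],[-37.5,0,195],1],
])

```text
time: 12.4
eef_pos: [0.483, -0.0574, 0.3048]
tcp_rot: [0.705, 0.059, -0.061, -0.704]
contact_force: [0.1, -0.7, -3.0]
opening: 0.28
```

Call:
step_arm([
  [[0,0,0],[0,5,0],1],
  [[0,0,0],[0,10,0],1],
  [[0,0,0],[0,15,0],1],
  [[0,0,0],[0,20,0],1],
  [[0,0,0],[0,20,0],1],
  [[0,0,0],[0,20,0],1],
  [[0,0,0],[0,20,0],1],
  [[0,0,0],[0,20,0],1],
])

```text
time: 13.07
eef_pos: [0.483, -0.0567, 0.2862]
tcp_rot: [0.705, 0.06, -0.06, -0.704]
contact_force: [0.4, 0.1, -3.4]
opening: 0.281
```

```bash
python3 - <<'E'
from h import *
st()
for n in("side",):
    p,d=viewer.read_camera(n);cv2.imwrite(f"pics/{n}9.png",p[:,:,::-1])
st()
crop("pics/side9.png","pics/m2.png",260,70,360,210,5)
E
```

```text
t 13.07 tcp [ 0.483  -0.0567  0.2862] F [ 0.42  0.06 -3.39] open 0.281
yaw 9.74 ydir [-2.e-04 -4.e-04 -1.e+00]
t 13.12 tcp [ 0.483  -0.0567  0.2863] F [ 0.34 -0.15 -2.91] open 0.282
yaw 9.74 ydir [-1.e-04 -4.e-04 -1.e+00]
```

View pics/m2.png

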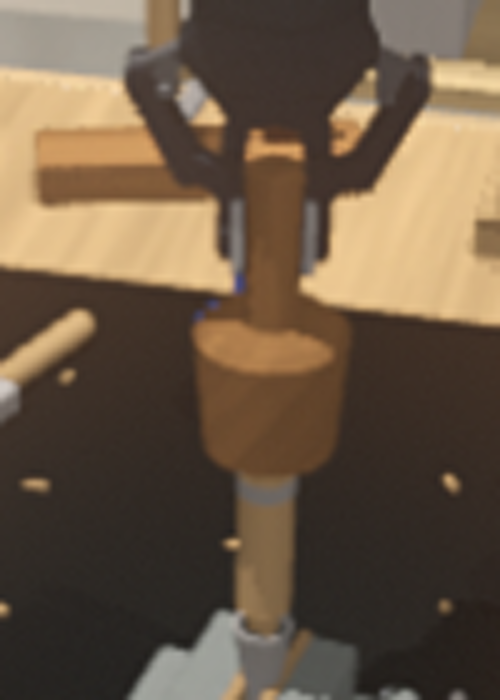

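Call:
step_arm([
  [[0,0,0],[0,3,0],1],
  [[0,0,0],[0,6,0],1],
  [[0,0,0],[0,9,0],1],
  [[0,0,0],[0,12,0],1],
  [[0,0,0],[0,13,0],1],
  [[0,0,0],[0,14,0],1],
  [[0,0,0],[0,15,0],1],
  [[0,0,0],[0,15,0],1],
])

```text
time: 13.78
eef_pos: [0.4828, -0.0566, 0.2706]
tcp_rot: [-0.705, -0.06, 0.06, 0.705]
contact_force: [0.7, 0.5, -4.1]
opening: 0.286
```

Call:
step_arm([
  [[0,0,0],[0,0.5,0],1],
  [[0,0,0],[0,1,0],1],
  [[0,0,0],[0,1,0],1],
])

```text
time: 14.03
eef_pos: [0.4828, -0.0567, 0.2698]
tcp_rot: [0.705, 0.06, -0.06, -0.705]
contact_force: [1.0, -1.0, -3.1]
opening: 0.286
```

Call:
step_arm([
  [[0,0,0],[0,0.5,0],1],
  [[0,0,0],[0,1,0],1],
  [[0,0,0],[0,1,0],1],
])

```text
time: 14.28
eef_pos: [0.4829, -0.0567, 0.2689]
tcp_rot: [0.705, 0.06, -0.06, -0.705]
contact_force: [-0.1, 0.2, -2.8]
opening: 0.283
```

Call:
step_arm([
  [[0,0,0],[0,0.5,0],1],
  [[0,0,0],[0,1,0],1],
  [[0,0,0],[0,1,0],1],
])

```text
time: 14.53
eef_pos: [0.4831, -0.0567, 0.2684]
tcp_rot: [0.705, 0.06, -0.06, -0.704]
contact_force: [1.5, 0.6, -1.4]
opening: 0.285
```

Call:
step_arm([
  [[0,0,0],[0,0.5,0],1],
  [[0,0,0],[0,1,0],1],
  [[0,0,0],[0,1,0],1],
])

```text
time: 14.78
eef_pos: [0.4832, -0.0568, 0.2677]
tcp_rot: [0.705, 0.06, -0.06, -0.704]
contact_force: [-0.4, -0.3, 2.4]
opening: 0.281
```

Call:
step_arm([
  [[0,0,0],[0,0.4,0],1],
  [[0,0,0],[0,0.7,0],1],
  [[0,0,0],[0,0.7,0],1],
])

```text
time: 15.03
eef_pos: [0.4833, -0.0568, 0.2673]
tcp_rot: [0.705, 0.06, -0.06, -0.704]
contact_force: [-0.9, 0.6, 6.5]
opening: 0.282
```

Call:
step_arm([
  [[0,0,0],[0,0.4,0],1],
  [[0,0,0],[0,0.7,0],1],
  [[0,0,0],[0,0.7,0],1],
])

```text
time: 15.28
eef_pos: [0.4834, -0.0568, 0.2669]
tcp_rot: [0.705, 0.06, -0.06, -0.704]
contact_force: [-0.9, 0.3, 6.3]
opening: 0.283
```

Call:
step_arm([
  [[0,0,0],[0,0.4,0],1],
  [[0,0,0],[0,0.7,0],1],
  [[0,0,0],[0,0.7,0],1],
])

```text
time: 15.53
eef_pos: [0.4835, -0.0569, 0.2667]
tcp_rot: [0.705, 0.061, -0.06, -0.704]
contact_force: [-0.8, 0.0, 7.3]
opening: 0.279
```

Call:
step_arm([
  [[0,0,0],[0,0.3,0],1],
  [[0,0,0],[0,0.5,0],1],
  [[0,0,0],[0,0.5,0],1],
])

```text
time: 15.78
eef_pos: [0.4836, -0.057, 0.2666]
tcp_rot: [0.705, 0.061, -0.059, -0.704]
contact_force: [-1.6, 0.2, 9.5]
opening: 0.286
```

Call:
step_arm([
  [[0,0,0],[0,0.4,0],1],
  [[0,0,0],[0,0.7,0],1],
  [[0,0,0],[0,0.7,0],1],
])

```text
time: 16.03
eef_pos: [0.4837, -0.057, 0.2664]
tcp_rot: [0.705, 0.061, -0.059, -0.704]
contact_force: [-1.5, 0.2, 10.1]
opening: 0.285
```

Call:
step_arm([
  [[0,0,0],[0,0.3,0],1],
  [[0,0,0],[0,0.5,0],1],
  [[0,0,0],[0,0.5,0],1],
])

```text
time: 16.28
eef_pos: [0.4839, -0.0571, 0.2663]
tcp_rot: [0.705, 0.061, -0.059, -0.704]
contact_force: [-2.3, -0.8, 11.9]
opening: 0.282
```

```bash
python3 - <<'E'
from h import *
st()
for n in("side",):
    p,d=viewer.read_camera(n);cv2.imwrite(f"pics/{n}10.png",p[:,:,::-1])
st()
crop("pics/side10.png","pics/n2.png",260,70,360,210,5)
E
```

```text
t 16.28 tcp [ 0.4839 -0.0571  0.2663] F [-2.35 -0.84 11.94] open 0.282
yaw 9.75 ydir [ 0.003  -0.0017 -1.    ]
t 16.33 tcp [ 0.4839 -0.0571  0.2663] F [-0.86  0.53 11.07] open 0.277
yaw 9.75 ydir [ 0.003  -0.0017 -1.    ]
```

View pics/n2.png

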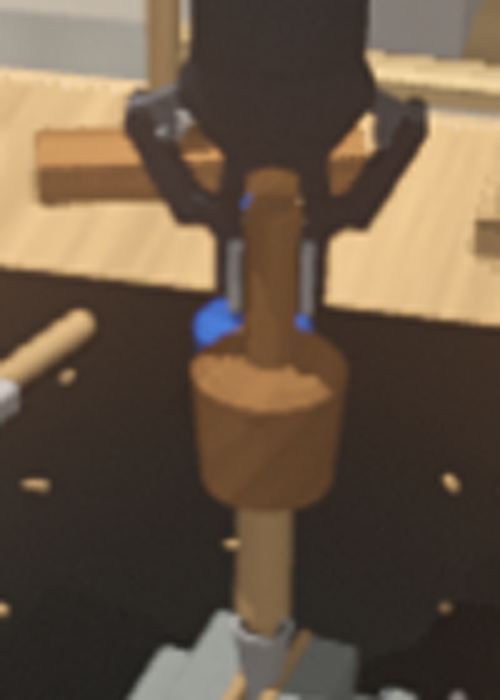

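Call:
step_arm([
  [[0,0,0],[0,0.4,0],1],
  [[0,0,0],[0,0.8,0],1],
  [[0,0,0],[0,1.2,0],1],
  [[0,0,0],[0,1.2,0],1],
])

```text
time: 16.67
eef_pos: [0.4842, -0.0572, 0.2659]
tcp_rot: [0.705, 0.061, -0.059, -0.704]
contact_force: [-1.5, 0.3, 13.7]
opening: 0.279
```

Call:
step_arm([
  [[0,0,0],[0,0.4,0],1],
  [[0,0,0],[0,0.8,0],1],
  [[0,0,0],[0,0.8,0],1],
])

```text
time: 16.92
eef_pos: [0.4844, -0.0572, 0.2657]
tcp_rot: [0.706, 0.062, -0.059, -0.704]
contact_force: [-2.5, -0.2, 15.3]
opening: 0.281
```

Call:
step_arm([
  [[0,0,0],[0,0.4,0],1],
  [[0,0,0],[0,0.8,0],1],
  [[0,0,0],[0,1.2,0],1],
  [[0,0,0],[0,1.2,0],1],
])

```text
time: 17.25
eef_pos: [0.4847, -0.0574, 0.2655]
tcp_rot: [0.706, 0.062, -0.058, -0.703]
contact_force: [-1.4, 0.7, 17.4]
opening: 0.279
```

Call:
step_arm([
  [[0,0,0],[0,0.3,0],1],
  [[0,0,0],[0,0.6,0],1],
  [[0,0,0],[0,0.6,0],1],
])

```text
time: 17.5
eef_pos: [0.4849, -0.0574, 0.2653]
tcp_rot: [0.706, 0.062, -0.058, -0.703]
contact_force: [-1.4, -0.2, 19.2]
opening: 0.28
```

Call:
step_arm([
  [[0,0,0],[0,0.3,0],1],
  [[0,0,0],[0,0.6,0],1],
  [[0,0,0],[0,0.6,0],1],
  [[0,0,0],[0,0.6,0],1],
])

```text
time: 17.83
eef_pos: [0.4851, -0.0575, 0.2652]
tcp_rot: [0.706, 0.062, -0.058, -0.703]
contact_force: [-3.1, 0.4, 19.5]
opening: 0.28
```

```bash
python3 - <<'E'
from h import *
st()
for n in("side",):
    p,d=viewer.read_camera(n);cv2.imwrite(f"pics/{n}11.png",p[:,:,::-1])
st()
crop("pics/side11.png","pics/o2.png",290,130,340,210,9)
E
```

```text
t 17.83 tcp [ 0.4851 -0.0575  0.2652] F [-3.1   0.38 19.48] open 0.28
yaw 9.75 ydir [ 0.0071 -0.0033 -1.    ]
t 17.88 tcp [ 0.485  -0.0575  0.2652] F [-3.03  1.04 19.72] open 0.281
yaw 9.75 ydir [ 0.0071 -0.0032 -1.    ]
```

View pics/o2.png

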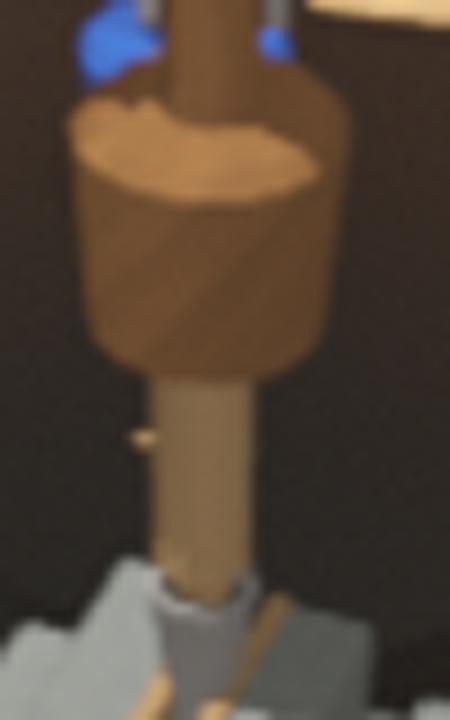

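Call:
step_arm([
  [[0,0,0],[0,0.3,0],1],
  [[0,0,0],[0,0.6,0],1],
  [[0,0,0],[0,0.9,0],1],
  [[0,0,0],[0,0.9,0],1],
  [[0,0,0],[0,0.9,0],1],
])

```text
time: 18.3
eef_pos: [0.4853, -0.0575, 0.265]
tcp_rot: [0.706, 0.063, -0.057, -0.703]
contact_force: [-2.5, 0.9, 21.3]
opening: 0.284
```

Call:
step_arm([
  [[0,0,0],[0,-3,0],1],
  [[0,0,0],[0,-6,0],1],
  [[0,0,0],[0,-9,0],1],
  [[0,0,0],[0,-14,0],1],
  [[0,0,0],[0,-20,0],1],
  [[0,0,0],[0,-30,0],1],
  [[0,0,0],[0,-45,0],1],
  [[0,0,0],[0,-55,0],1],
  [[0,0,0],[0,-55,0],1],
  [[0,0,0],[0,-55,0],1],
])

```text
time: 19.13
eef_pos: [0.4832, -0.0568, 0.3135]
tcp_rot: [0.705, 0.06, -0.06, -0.704]
contact_force: [0.1, 0.3, -3.0]
opening: 0.279
```

```bash
python3 - <<'E'
from h import *
for n in("side",):
    p,d=viewer.read_camera(n);cv2.imwrite(f"pics/{n}12.png",p[:,:,::-1])
st()
crop("pics/side12.png","pics/p2.png",260,70,360,210,5)
to(.5535,-.2430,.31,9.7)
E
```

```text
t 19.18 tcp [ 0.4827 -0.0566  0.3125] F [ 0.14 -0.15 -2.79] open 0.278
yaw 9.74 ydir [-0.0012 -0.     -1.    ]
turn [-0.01  0.04 -0.07] shift [  38.2    2.4 -195.7] dist 199.4
```

View pics/p2.png

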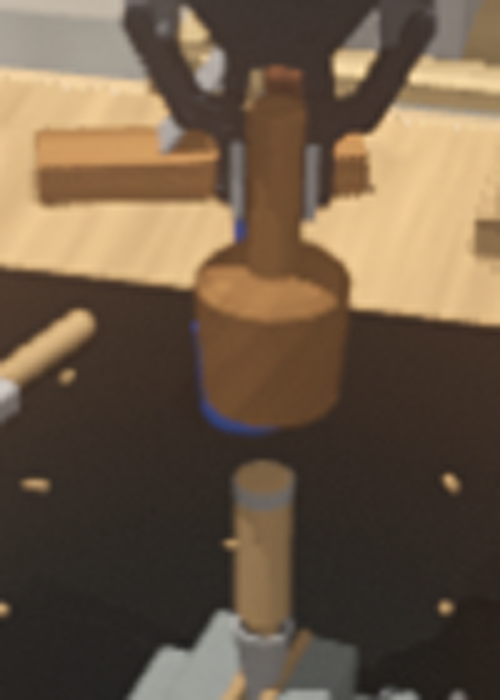

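Call:
step_arm([
  [[0,0,0],[4,0,-22],1],
  [[0,0,0],[10,0,-55],1],
  [[0,0,0],[17,0,-90],1],
  [[0,0,0],[24,0,-125],1],
  [[0,0,0],[30,0,-157],1],
  [[0,0,0],[35,0,-180],1],
  [[0,0,0],[38,0,-195],1],
  [[0,0,0],[38,30,-195],1],
  [[0,0,0],[38,65,-195],1],
  [[0,0,0],[38,100,-195],1],
])

```text
time: 20.02
eef_pos: [0.5532, -0.2429, 0.2111]
tcp_rot: [0.705, 0.06, -0.06, -0.704]
contact_force: [0.6, 0.0, -4.0]
opening: 0.284
```

Call:
step_arm([
  [[0,0,0],[0,35,0],1],
  [[0,0,0],[0,65,0],1],
  [[0,0,0],[0,85,0],1],
  [[0,0,0],[0,95,0],1],
  [[0,0,0],[0,100,0],1],
  [[0,0,0],[0,100,0],1],
  [[0,0,0],[0,100,0],1],
])

```text
time: 20.6
eef_pos: [0.5539, -0.2429, 0.1139]
tcp_rot: [0.705, 0.06, -0.06, -0.704]
contact_force: [0.4, 0.1, -3.5]
opening: 0.28
```

```bash
python3 - <<'E'
from h import *
for n in("side",):
    p,d=viewer.read_camera(n);cv2.imwrite(f"pics/{n}13.png",p[:,:,::-1])
st()
crop("pics/side13.png","pics/q2.png",250,90,350,190,7)
E
```

```text
t 20.65 tcp [ 0.5543 -0.2431  0.1147] F [-0.02 -0.75 -2.97] open 0.28
yaw 9.75 ydir [ 0.0021 -0.0021 -1.    ]
```

View pics/q2.png

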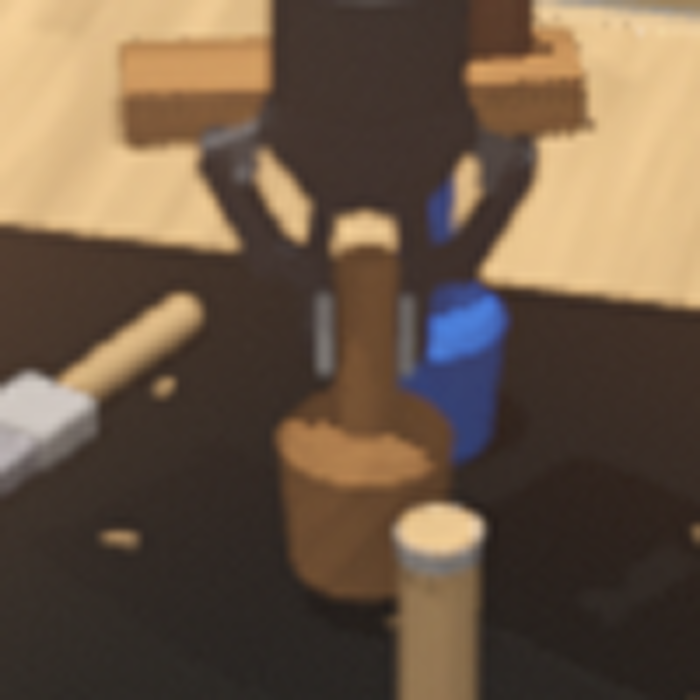

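Call:
step_arm([
  [[0,0,0],[0,7,0],1],
  [[0,0,0],[0,13,0],1],
  [[0,0,0],[0,17,0],1],
  [[0,0,0],[0,19,0],1],
  [[0,0,0],[0,20,0],1],
  [[0,0,0],[0,20,0],1],
])

```text
time: 21.15
eef_pos: [0.5531, -0.2424, 0.0927]
tcp_rot: [0.705, 0.06, -0.06, -0.705]
contact_force: [-0.1, 0.5, -3.4]
opening: 0.281
```

Call:
step_arm([
  [[0,0,0],[0,0.7,0],1],
  [[0,0,0],[0,1.4,0],1],
  [[0,0,0],[0,2,0],1],
  [[0,0,0],[0,2,0],1],
])

```text
time: 21.48
eef_pos: [0.5534, -0.2428, 0.0926]
tcp_rot: [0.705, 0.06, -0.06, -0.704]
contact_force: [-3.5, 0.7, 6.3]
opening: 0.282
```

Mallet is on the bench (contact force rose). Release and retreat.

Call:
step_arm([
  [[0,0,0],[0,-0.5,0],0.65],
  [[0,0,0],[0,-0.5,0],0.55],
  [[0,0,0],[0,-0.5,0],0.3],
  [[0,0,0],[0,-0.5,0],0],
  [[0,0,0],[0,-0.5,0],0],
  [[0,0,0],[0,-0.5,0],0],
])

```text
time: 21.98
eef_pos: [0.5531, -0.2424, 0.0911]
tcp_rot: [0.705, 0.06, -0.06, -0.705]
contact_force: [0.1, -0.4, -0.7]
opening: 0.986
```

Call:
step_arm([
  [[0,0,0],[0,-10,0],0],
  [[0,0,0],[0,-30,0],0],
  [[0,0,0],[0,-60,0],0],
  [[0,0,0],[0,-95,0],0],
  [[0,0,0],[0,-130,0],0],
  [[0,0,0],[0,-150,0],0],
  [[0,0,0],[0,-150,0],0],
  [[0,0,0],[0,-150,0],0],
])

```text
time: 22.65
eef_pos: [0.554, -0.2429, 0.2438]
tcp_rot: [0.706, 0.061, -0.059, -0.704]
contact_force: [-0.2, -0.1, -0.9]
opening: 1.002
```

```bash
python3 - <<'E'
from h import *
for n in("top","side"):
    p,d=viewer.read_camera(n);cv2.imwrite(f"pics/{n}14.png",p[:,:,::-1])
st()
crop("pics/side14.png","pics/r2.png",260,110,360,230,5)
crop("pics/top14.png","pics/r1.png",270,170,370,250,8)
E
```

```text
t 22.75 tcp [ 0.5525 -0.2419  0.2399] F [-0.08  0.32 -0.4 ] open 1.0
yaw 9.74 ydir [-0.0028  0.0011 -1.    ]
```

View pics/r2.png

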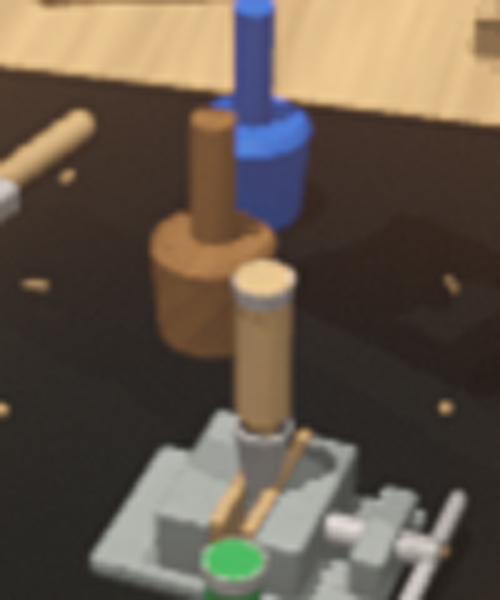

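View pics/r1.png

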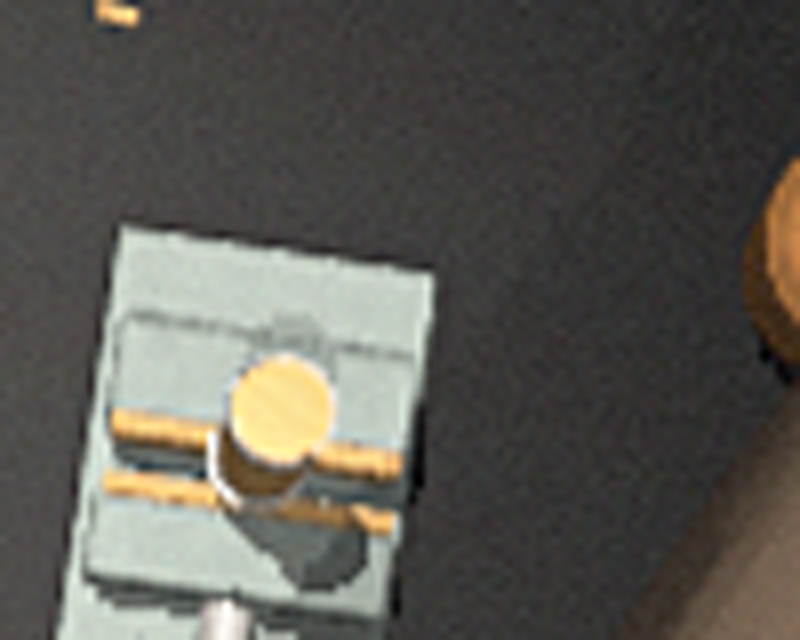

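View pics/side14.png

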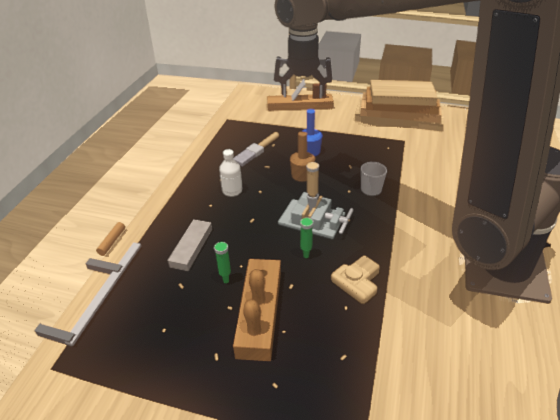

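```bash
python3 - <<'E'
from h import *
for z in(.170,.172,.174,.176): print(z,proj("side",(.4838,-.056,z)),proj("top",(.4838,-.056,z)))
E
python3 - <<'E'
import cv2
a=cv2.imread("pics/side7.png");b=cv2.imread("pics/side14.png")
p=[cv2.resize(x[150:215,290:340],None,fx=7,fy=7,interpolation=cv2.INTER_CUBIC) for x in(a,b)]
cv2.imwrite("pics/s.png",cv2.hconcat(p))
E
```

```text
0.17 [313.11893264 166.21262843] [304.61605594 221.46133344]
0.172 [313.1361172  165.52280467] [304.68242415 221.32878804]
0.174 [313.15332433 164.83146132] [304.74907869 221.19566945]
0.176 [313.170554   164.13859449] [304.81602141 221.06197396]
```

View pics/s.png

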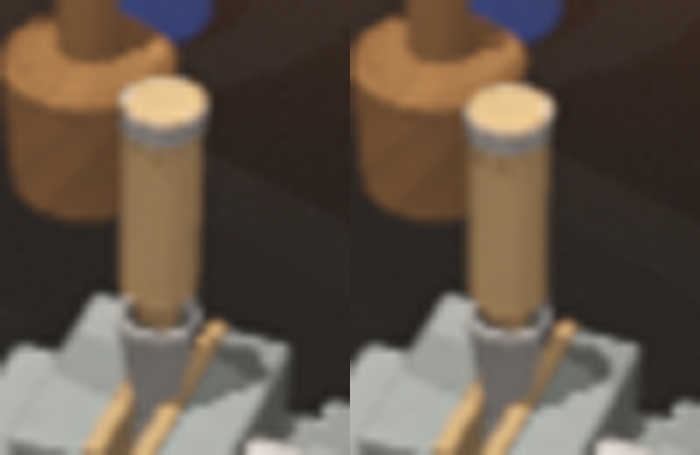

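```bash
python3 -c "
from plant import ctrl
print(ctrl.sign_off())"
```

```text
the job is handed in; nothing more can be done
None
```

The handle is fitted in the socket and the mallet is standing back on the bench. I handed the job in at about 23 s of the 67 s allowed; the hand-in gives no verdict.

- **Starting the handle:** I lifted the straight, flat-topped handle out of the rack, lowered its shank about 20 mm into the socket with only 1–3 N on the tool, and let go. It stood on its own.
- **Driving it:** I pressed it down steadily with the mallet's flat end face rather than striking it. The push rose slowly to about 24.6 N, after allowing for the mallet's weight.
- **Final depth:** the last side picture shows the handle about 3 mm lower than when it was started. That leaves roughly 7.5–8 mm of bare shank, inside the 7–10 mm given for wedged tight. It looks upright in both camera views.
- **Mallet and the rest:** the mallet stands upright where it was, and in the last side picture nothing else appears to have moved.

I could not measure the wedge force between shank and socket. I inferred it from the push and the depth, which agree.

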